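# Pack the overhaul kit: cover plate on its dowel, filter parts in the box

### The job

Pack the overhaul kit for dispatch. Nudge the flat aluminium cover plate along the raised deck of the wooden skid, without lifting it, until its hole drops over the steel dowel and it lies fully home on the lower board; take the tall carton and the canister that lean in the rack and pack them side by side, upright and down on the floor, in the open cardboard box. Leave the other parts on the table where they are.

Things in the scene. Friction and masses are not known exactly. Their poses are not given: they have to be found in the camera images.
- dowel (a point): Foot of the fixed steel dowel (18 mm thick, 14 mm tall, its top coned to 8 mm) on the wooden skid, at the level of the skid's lower board. z points up, x points away from the raised deck (and from the robot)
- skid: The fixed wooden skid, axes as the dowel's, origin on the table under the dowel. It spans x -203 to 100 mm, y -85 to 85 mm, no side walls. Its lower board is 12 mm above the table. A raised deck on the robot's side, top 27 mm above the table (15 mm above the lower board, 1 mm above the dowel's top), ends in a square step at x = -53 mm, 53 mm before the dowel
- plate_hole (a point): Centre (half-way through the thickness) of the 23 mm round hole of the loose flat aluminium cover plate, which starts lying flat on the raised deck. Axes are the plate's: z up, x from the hole towards the far end. The hole lies midway across y, 45 mm from the near (-x) end and 85 mm from the far end. The six dark dots are marks, not holes
- plate: The same plate, 130 mm (x) by 100 mm (y) by 10 mm, about 0.4 kg; origin at the centre of its underside (hole at x = -20 mm). Slid straight off the deck it stays level, riding on the dowel's top, until the hole is over the dowel; its near end is then 8 mm past the step and it drops 15 mm to lie on the lower board, hole centre 5 mm above the dowel's foot
- carton_mid (a point): Centre of the loose tall off-white carton, 62 mm (its x) by 82 mm (its y) by 125 mm tall (its z), about 0.35 kg, rigid. At the start it stands in one bay of the rack, its top leaning 32 degrees towards the robot's side (the rack's -x)
- carton: The same carton; origin at the centre of its underside
- canister_mid (a point): Centre of the loose round grey metal filter canister, 62 mm in diameter, 120 mm tall (its z), about 0.45 kg. At the start it stands in the other bay of the rack, leaning like the carton (its x parallel to the carton's x)
- canister: The same canister; origin at the centre of its underside
- rack: Fixed dark steel rack, 190 mm wide (y), left or right of the skid. x points away from the robot; origin on the table, 22 mm below the corner where the items' lower edges rest. From that corner a back board (65 mm) rises towards -x at 32 degrees from vertical and a ledge (69 mm) at right angles to it. Items' upper halves stand free. Two bays at y = +-46.5 mm, dividers 30 mm high; which item is where varies
- box_in (a point): Centre of the inner floor (5 mm above the table) of the fixed open cardboard box, on the other side of the skid from the rack. Inside 70 mm (x) by 156 mm (y), walls 5 mm thick and 60 mm high above this floor; z up. Empty at the start; carton and canister fit side by side along y with about 12 mm to spare in all, the carton's 82 mm side along y
- bearing: Bystander: steel bearing ring 72 mm across, 18 mm high, lying on the table; origin under its centre
- wrench: Bystander: wrench 170 mm long lying on the table
- cup: Bystander: blue plastic cup 72 mm across, 85 mm high; origin under its centre
- small_carton: Bystander: low off-white carton 60 x 90 x 45 mm; origin under its centre
- jar: Bystander: closed jar 64 mm across, 80 mm high; origin under its centre
- valve: Bystander: steel engine valve standing on its 56 mm head, 90 mm high; origin under its centre
- liner: Bystander: copper sleeve 60 mm across, 50 mm high; origin under its centre
Things that resemble listed ones, but are neither listed nor needed, are in the scene too. What is shaped like the canister but orange is not meant.

How it is judged:
By the outcome, as a careful person would: the job done as asked, in the order asked, and still so for the second after the job is handed in, with the robot touching nothing.
It also fails if it takes over 72 s, if anything falls off the work surface, if the arm or the gripper's body presses on something with over 40 N, if the wrist force passes 120 N, or if a joint passes its speed limit or range.

### The arm

A 6-joint arm with a two-finger parallel gripper is mounted at the origin on the work surface. World frame = base frame: x ahead of the robot, y to its left, z up, the work surface at z = 0. Lengths are in mm, angles in degrees, forces in N, time in s.
With the tool pointing down it reaches from about 350 to 850 mm from the base axis. Payload 8.1 kg.
Tool frame: the origin (TCP) lies between the finger pads; the fingertips stand 17 mm ahead of it and the grasp point (between the pads) lies 2 mm behind it; z points along the fingers, y is the line along which they close (so a half turn about z gives the same grasp; the last joint's range is limited). The gripper opens to 85 mm and grips with 20 to 120 N. Pads are 22 mm wide; open, the fingers measure 114 mm over their backs; the gripper's body (76 mm by 85 mm) begins 54 mm behind the grasp point. The pads swing forward as they close: fully open they stand 13 mm farther back than shut.
Start: joints at [67.758, 7.471, 85.268, -0, 87.261, -4.893], TCP at [178.895, 572.715, 222.192] pointing down, gripper open.
Joint ranges: [-169.43, 169.43], [-51.17, 129.36], [1.28, 143.12], [-76.62, 256.62], [0, 156.53], [-152.29, 152.29]. Speed limits (degrees/s): [136.94, 136.94, 159.86, 180, 180, 180].

### API

Orientations are given as [roll, pitch, yaw] about the fixed x, y, z axes, in that order (R = Rz(yaw) Ry(pitch) Rx(roll)).
In Python, from bench import sense, snapshot, hand_in, trace, place_of gives the robot as it stands.
- The arm moves only by the shell command python3 -m handwheel 'ROWS' [FORCE]. ROWS is JSON, a list of rows, each a list of 7 numbers: the opening, from -1 (shut) to 1 (fully open), then the shift along the tool's x, y, z in cm, then the turn, a rotation vector about the tool's x, y, z in rad. A call has 1 to 12 rows; each row shifts and turns the commanded pose from where the row before left it, along the tool's axes as they then stand; what a row does not reach is not made up. A row lasts 1/12 s, in which the tool goes at most 41.7 mm and 7.16 degrees, less where a joint would pass 70% of its speed; a pose out of reach is approached as far as the arm can. A call with a gripper value outside its range is refused whole. The fingers move at their own pace and stop on an object; FORCE is the grip in N (left out, the last holds). Time passes only in rows, so rows that do not move let the fingers close. It gives the time, the measured TCP pose, the force, the opening and the grip force at its end, in the units of the state.
- sense(): the state, without advancing time (a new reading comes with each control period).
- snapshot(name): name is "scene" or "top"; returns a dict with "image" (400x640x3 uint8, red, green, blue), "intrinsics" (3x3 intrinsics, pixels), "R" (3x3) and "t" (3): a world point X has camera coordinates R X + t. Camera axes: x right, y down, z forward; pixel columns grow to the right and rows downward; lengths in mm; the calibration is good to about 2 mm. A picture is of the moment at which its call begins. There is no depth.
- hand_in(): hands the job in; it is judged then, once.
Trained networks look in a picture, given as the dict that the camera call returned (one of the last four; its "shot" number tells which), for a name from the list of things; names that differ only in an ending like _2 or _b are one class to them, and where a whole thing is asked for, a point or a joint stands for the part that bears it (a point fixed in the world has none). Each returns a list of dicts, best first, with "conf" (0 to 1); they miss things now and then, are a little off and sometimes report something else, mostly with a low value. They report only what shows in the picture. A call takes as long as a camera call. They do not tell look-alikes from the thing itself.
- trace(picture, query): "pixels" (400x640 bool, what is visible of it).
- place_of(picture, query): "location" ([x, y, z] in mm, in world coordinates, good to about 4 mm: a listed point, or the origin of a listed thing).
The state is a dict: "time": time; "joint_pos": joint angles; "qd": joint speeds; "joint_efforts": joint torques, N m; "tool_pos": TCP position; "tcp_rot": TCP orientation; "ft_force": force on the tool from outside, world axes, zero at the start; "wrist_torque": the same for the moment, N m; "finger_gap": finger opening in mm; "grip_force": force on a finger pad.
Only numpy, scipy, OpenCV 4.12 (cv2) and the standard library are available. Lean on these libraries where they do the work, as an engineer would, in place of code of your own. Each camera call takes 0.05 s, during which the arm holds its last target. There are 200 camera calls.

## Working session

There is one attempt and no reset: what is moved stays moved. The work goes in short steps, Python scripts to look and compute and a shell command to move; the robot and the scene stay as the last step left them, time stands still between calls to the robot, and variables do not carry over. Pictures are saved under pics/ and viewed, at most 10 in all, crops included, and the job is handed in when it is done.

```bash
mkdir -p pics
cat > h.py <<'E'
import numpy as np, cv2
from bench import *
np.set_printoptions(precision=1,suppress=True)
def save(p,n): cv2.imwrite('pics/'+n+'.png',p['image'][:,:,::-1])
def proj(p,X):
    c=np.asarray(p['R'])@np.asarray(X,float)+np.asarray(p['t']); q=np.asarray(p['intrinsics'])@c; return q[:2]/q[2]
def ray(p,u,v,z):
    K=np.asarray(p['intrinsics']);R=np.asarray(p['R']);t=np.asarray(p['t'])
    d=R.T@np.linalg.solve(K,[u,v,1]);o=-R.T@t
    return o+d*(z-o[2])/d[2]
E
python3 - <<'E'
from h import *
for n in ['scene','top']:
    p=snapshot(n); save(p,n+'0')
    print(n,'cam',-np.array(p['R']).T@np.array(p['t']))
    for q in ['dowel','skid','plate_hole','plate','carton_mid','carton','canister_mid','canister','rack','box_in','bearing','wrench','cup','small_carton','jar','valve','liner']:
        r=place_of(p,q)
        print(q,[(np.array(x['location']),round(x['conf'],2),proj(p,x['location'])) for x in r[:3]])
s=sense();print(s)
E
```

```text
scene cam [1321.7  465.4  986.8]
dowel [(array([585.4,   8.9,  12.2]), 0.87, array([311.8, 222.4])), (array([ 660.4, -393. ,   -2.3]), 0.47, array([198.8, 195.3]))]
skid [(array([592.6,   4.1,  -1.2]), 0.94, array([309.4, 226.2]))]
plate_hole []
plate [(array([503.1,  -0.1,  29.5]), 0.56, array([322.4, 201.3])), (array([ 655.5, -392.1,   -2.4]), 0.45, array([200. , 194.5]))]
carton_mid [(array([ 488. , -384.4,   94. ]), 0.84, array([228.7, 146.3]))]
carton [(array([ 523.7, -389.2,   38.8]), 0.57, array([223.6, 163.7]))]
canister_mid [(array([810. ,  84.9,  34.1]), 0.55, array([293.2, 281.6]))]
canister [(array([789. ,  31.7,  31. ]), 0.95, array([281.2, 268.5])), (array([ 529. , -291.8,   30.7]), 0.67, array([245.2, 175.6]))]
rack [(array([ 501.6, -335.5,   -0.8]), 0.74, array([241.2, 173.6])), (array([585.4,  12.9,  13.6]), 0.62, array([312.9, 222.6]))]
box_in [(array([467.3, 321.1,   4.8]), 0.84, array([419.5, 237.2])), (array([681.8, 408.3,  -0.5]), 0.57, array([421.9, 305.1]))]
bearing [(array([362. , 148.2,  -0.2]), 0.51, array([381.4, 197.3]))]
wrench [(array([ 336.1, -177.1,  
[... 2150 characters left out ...]
ray([462. , 210.3]))]
jar [(array([682.9, 405.3,   3.4]), 0.9, array([178.5, 145.4]))]
valve [(array([ 655.8, -391.8,    1.8]), 0.59, array([460.3, 162.5]))]
liner [(array([269.7, 254.3,  -5.4]), 0.64, array([227.2, 294.5])), (array([ 500.6, -286.8,   88.4]), 0.21, array([430. , 215.2]))]
{'time': 1.8, 'joint_pos': array([67.8,  7.5, 85.3, -0. , 87.3, -4.9]), 'qd': array([ 0.2, -0. , -0.1, -0. , -0. , -0. ]), 'joint_efforts': array([ -0. , -56.9, -50.1,  -0. ,   0. ,   0. ]), 'tool_pos': array([178.9, 572.7, 222.2]), 'tcp_rot': array([-180. ,    0. ,  162.7]), 'ft_force': array([ 0.2,  0.1, -0.5]), 'wrist_torque': array([ 0. , -0. , -0.1]), 'grip_force': 0.0, 'finger_gap': 85.47254988559543}
```

View pics/scene0.png

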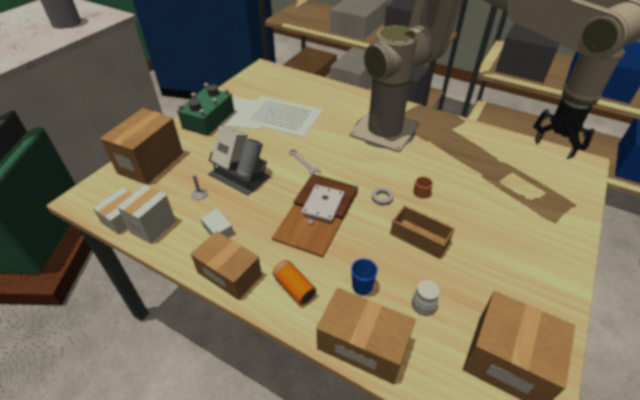

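View pics/top0.png

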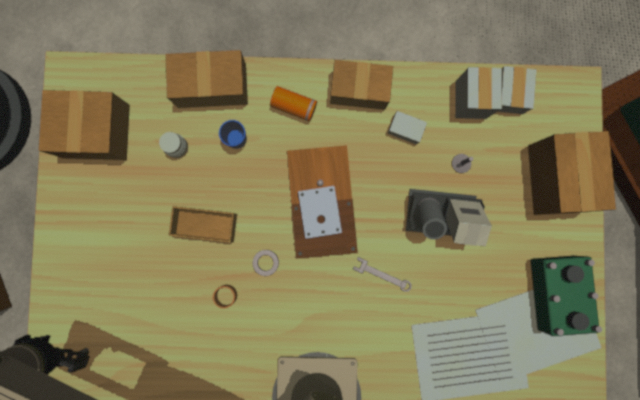

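The pictures show the skid at centre (top 320,200) with the plate on its deck (hole at 321,219, dowel at 320,183). The rack is on the right (445,215), with the canister in the +y bay and the carton in the -y bay. The open box is on the left (204,225), and the orange look-alike is at (293,102). Next I'll measure yaws and refine the positions.

Run:
```python
from h import *
p=snapshot('top'); q=snapshot('scene')
def rect(p,n,z):
    r=trace(p,n)
    for d in r[:2]:
        m=d['pixels'].astype(np.uint8)
        n_,l,st,_=cv2.connectedComponentsWithStats(m); k=1+st[1:,4].argmax(); v,u=np.nonzero(l==k)
        P=np.array([ray(p,a,b,z)[:2] for a,b in zip(u,v)])
        c,s,a=cv2.minAreaRect(P.astype(np.float32)); print(n,round(d['conf'],2),np.array(c),np.array(s),'ang',round(a,1),'mean',P.mean(0), 'px',u.min(),u.max(),v.min(),v.max())
for n,z in [('skid',20),('plate',37),('box_in',65),('rack',22),('carton',90),('canister',90),('dowel',26)]: rect(p,n,z)
rect(q,'plate',37);rect(q,'skid',20)
acc={}
for i in range(3):
    p=snapshot('top'); q=snapshot('scene')
    for n in ['dowel','plate_hole','plate','carton_mid','carton','canister_mid','canister','box_in','rack']:
        for c in (p,q):
            for d in place_of(c,n)[:2]:
                L=np.array(d['location'])
                ref=dict(dowel=(587,8),plate_hole=(486,0),plate=(503,2),carton_mid=(487,-382),carton=(521,-388),canister_mid=(498,-287),canister=(530,-291),box_in=(463,321),rack=(498,-335))[n]
                if np.hypot(*(L[:2]-ref))<25: acc.setdefault(n,[]).append(L)
for n in acc: print(n,np.mean(acc[n],0),np.std(acc[n],0),len(acc[n]))
im=p['image'][:,:,::-1]
a=cv2.resize(im[140:265,280:365],None,fx=4.6,fy=4.6,interpolation=cv2.INTER_CUBIC)
b=cv2.resize(q['image'][165:260,260:370,::-1],None,fx=3.6,fy=6.05,interpolation=cv2.INTER_CUBIC)
b=cv2.resize(b,(396,a.shape[0]));cv2.imwrite('pics/crop1.png',np.hstack([a,b]))
```

```text
skid 0.83 [534.1  -0.4] [301.6 170.8] ang 6.3 mean [542.1  -1.7] px 287 356 147 258
plate 0.73 [504.2   4.5] [131.3 102.3] ang 11.0 mean [504.2   5.3] px 298 340 187 238
box_in 0.89 [462.2 314.2] [177.8  83.1] ang 84.3 mean [462.  315.5] px 169 236 206 242
rack 0.63 [ 511.2 -338.4] [201.4 113.9] ang 86.4 mean [ 531.7 -301.8] px 406 480 190 231
carton 0.75 [ 482.7 -387. ] [119.1 114.3] ang 82.5 mean [ 482.4 -385.6] px 446 490 200 246
carton 0.6 [501.2   5.1] [126.4  96.6] ang 11.4 mean [501.8   5. ] px 299 341 187 237
canister 0.94 [ 492.7 -288.5] [111.8  62. ] ang 19.0 mean [ 492.8 -288.7] px 417 445 198 238
canister 0.85 [788.3  84.2] [121.4  63.6] ang 70.7 mean [788.7  84.5] px 269 316 86 121
dowel 0.84 [533.4  -0.1] [305.4 172.2] ang 6.3 mean [541.1  -2. ] px 287 356 146 259
plate 0.92 [513.2   8.9] [136.7 103.2] ang 10.4 mean [515.2   9.4] px 303 343 186 221
plate 0.57 [ 431.  -433.9] [247.3 121.8] ang 32.8 mean [ 431.1 -442.9] px 212 248 127 168
skid 0.58 [540.8   1.8] [326.9 180.1] ang 6.7 mean [568.   8.] px 272 357 174 256
dowel [586.4   7.6  13.8] [2.  2.4 1.1] 6
plate_hole [485.9   0.4  32. ] [1.3 1.6 0.9] 6
plate [503.9   3.9  29.5] [1.1 1.2 2.2] 6
carton_mid [ 487.3 -382.2   92.7] [2.5 2.1 1.4] 6
carton [ 519.9 -385.7   38.8] [1.8 1.9 0.8] 6
canister_mid [ 498.1 -286.5   89.8] [0.8 1.9 0.4] 4
canister [ 530.3 -291.8   35.2] [1.2 0.8 1.3] 6
box_in [463.8 320.1   4.3] [1.7 1.5 2. ] 6
rack [ 498.5 -333.4   -0.4] [1.5 1.8 1.7] 6
```

View pics/crop1.png

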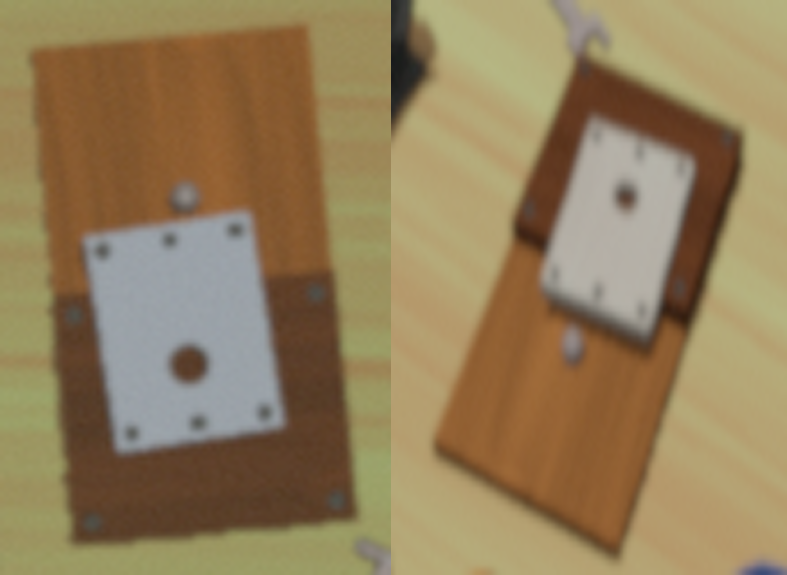

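The crop shows the plate at a yaw of about 9° (left edge 83,235 to 117,453) and the skid at about 4.6°. The hole is at (188,364) and the dowel at (184,196), which are full-frame (320.9,219.1) and (320,182.6).

```bash
cat >> h.py <<'E'
from scipy.spatial.transform import Rotation as Ro
def down(yaw,tilt=0,tyaw=0):
    """tool down with yaw; tilt: fingers point towards heading tyaw by tilt deg"""
    R=Ro.from_euler('xyz',[180,0,yaw],degrees=True)
    ax=np.array([np.sin(np.radians(tyaw)),-np.cos(np.radians(tyaw)),0])
    return Ro.from_rotvec(np.radians(tilt)*ax)*R
def go(pos,R,start=None):
    s=sense(); p0=np.array(s['tool_pos']) if start is None else np.array(start[0]); R0=Ro.from_euler('xyz',s['tcp_rot'],degrees=True) if start is None else start[1]
    rv=(R0.inv()*R).as_rotvec(); d=R.inv().apply(np.array(pos)-p0)/10
    nr=int(np.ceil(np.linalg.norm(rv)/.124)); nt=int(np.ceil(np.linalg.norm(d)/4.1))
    print('turn',nr,'x',np.round(rv/max(nr,1),4),'| shift total cm',np.round(d,2),nt,'x',np.round(d/max(nt,1),3))
    return (pos,R)
def st():
    s=sense(); print('t',round(s['time'],2),'pos',s['tool_pos'],'rot',s['tcp_rot'],'F',s['ft_force'],'gap',round(s['finger_gap'],1),'grip',round(s['grip_force'],1),'j',s['joint_pos'])
E
python3 - <<'E'
from h import *
p=snapshot('top')
H=ray(p,320.9,219.1,37);D=ray(p,320,182.6,26);print(H,D)
for a,b,z in [(83,235,37),(251,210,37),(117,453,37),(285,425,37),(33,50,12),(308,27,12)]: print(ray(p,280+a/4.6,140+b/4.6,z))
go([409,-12,75],down(189))
print(sense()['tcp_rot'],down(162.7).as_euler('xyz',degrees=True))
E
```

```text
[484.6  -0.3  37. ] [585.7   4.4  26. ]
[559.7  64.1  37. ]
[577.2 -35.6  37. ]
[430.8  40.5  37. ]
[449.8 -58.7  37. ]
[674.2  98.5  12. ]
[692.9 -69.   12. ]
turn 4 x [-0.  -0.  -0.1] | shift total cm [-13.6 -61.4  14.7] 16 x [-0.8 -3.8  0.9]
[-180.    -0.   162.6] [180.    0.  162.7]
```

```bash
sed -i 's/np.round(rv\/max(nr,1),4)/(rv\/max(nr,1)).round(4).tolist()/; s/np.round(d\/max(nt,1),3)/(d\/max(nt,1)).round(3).tolist()/; s/np.round(d,2)/d.round(2).tolist()/' h.py
python3 -m handwheel '[[0,0,0,0,0,0,-0.121],[0,0,0,0,0,0,-0.121],[0,0,0,0,0,0,-0.121],[0,0,0,0,0,0,-0.121],[0,-0.775,-3.86,0.9,0,0,0],[0,-0.775,-3.86,0.9,0,0,0],[0,-0.775,-3.86,0.9,0,0,0],[0,-0.775,-3.86,0.9,0,0,0],[0,-0.775,-3.86,0.9,0,0,0],[0,-0.775,-3.86,0.9,0,0,0],[0,-0.775,-3.86,0.9,0,0,0],[0,-0.775,-3.86,0.9,0,0,0]]' 20
python3 -m handwheel '[[0,-0.775,-3.86,0.9,0,0,0],[0,-0.775,-3.86,0.9,0,0,0],[0,-0.775,-3.86,0.9,0,0,0],[0,-0.775,-3.86,0.9,0,0,0],[0,-0.775,-3.86,0.9,0,0,0],[0,-0.775,-3.86,0.9,0,0,0],[0,-0.775,-3.86,0.9,0,0,0],[0,-0.775,-3.86,0.9,0,0,0],[0,0,0,0,0,0,0]]' 20
python3 -c "
from h import *
st();go([411.5,-13.4,55],down(190.3))"
```

```text
time: 6.4
tool_pos: [295.8, 278.6, 149.9]
tcp_rot: [180.0, 0.0, -169.6]
ft_force: [1.1, 0.1, 0.6]
finger_gap: 42.6
grip_force: 0.0
time: 7.15
tool_pos: [413.2, -18.3, 77.2]
tcp_rot: [-179.9, -0.0, -169.9]
ft_force: [-0.1, 0.7, 1.0]
finger_gap: 42.4
grip_force: 0.0
t 7.15 pos [413.2 -18.3  77.2] rot [-179.9   -0.  -169.9] F [-0.1  0.7  1. ] gap 42.4 grip 0.0 j [  -9.5  -15.7  122.9   -0.1   72.8 -109.6]
turn 1 x [-0.0023, -0.0005, -0.0039] | shift total cm [0.08, 0.51, 2.22] 1 x [0.076, 0.507, 2.218]
```

```bash
python3 -m handwheel '[[0,0.05,0.5,1.6,0,0,0],[0,0,0,1.3,0,0,0],[0,0,0,0,0,0,0]]'
python3 -m handwheel '[[0,0,0,0.2,0,0,0],[0,0,0,0.1,0,0,0]]'
python3 -m handwheel '[[0,0,0,0.1,0,0,0],[0,0,0,0.1,0,0,0]]'
```

```text
time: 7.4
tool_pos: [408.7, -7.4, 46.8]
tcp_rot: [179.9, -0.2, -169.7]
ft_force: [-0.2, 0.7, -0.5]
finger_gap: 42.6
grip_force: 0.0
time: 7.57
tool_pos: [411.2, -7.4, 46.8]
tcp_rot: [-180.0, 0.0, -169.6]
ft_force: [0.2, 0.2, 1.0]
finger_gap: 42.9
grip_force: 0.0
time: 7.73
tool_pos: [411.5, -7.5, 45.0]
tcp_rot: [-180.0, 0.1, -169.6]
ft_force: [1.3, -0.5, 0.6]
finger_gap: 42.3
grip_force: 0.0
```

```bash
python3 -m handwheel '[[0,0,-0.6,0.1,0,0,0],[0,0,0,0.1,0,0,0],[0,0,0,0,0,0,0]]'
python3 -m handwheel '[[0,0,0,0.1,0,0,0],[0,0,0,0.1,0,0,0],[0,0,0,0,0,0,0]]'
python3 -m handwheel '[[0,0,0,0.1,0,0,0],[0,0,0,0.1,0,0,0],[0,0,0,0,0,0,0]]'
```

```text
time: 7.98
tool_pos: [412.0, -13.8, 42.2]
tcp_rot: [-180.0, 0.0, -169.6]
ft_force: [0.4, 0.1, -0.3]
finger_gap: 42.8
grip_force: 0.0
time: 8.23
tool_pos: [411.7, -13.5, 40.0]
tcp_rot: [180.0, -0.0, -169.6]
ft_force: [-0.0, 0.4, 0.1]
finger_gap: 42.7
grip_force: 0.0
time: 8.48
tool_pos: [411.7, -13.4, 37.9]
tcp_rot: [180.0, -0.0, -169.6]
ft_force: [-0.6, 0.0, -0.4]
finger_gap: 42.7
grip_force: 0.0
```

```bash
python3 -m handwheel '[[0,0,0,0.1,0,0,0],[0,0,0,0.1,0,0,0],[0,0,0,0,0,0,0]]'
python3 -m handwheel '[[0,0,0,0.1,0,0,0],[0,0,0,0,0,0,0]]'
python3 - <<'E'
from h import *
q=snapshot('scene'); cv2.imwrite('pics/c2.png',cv2.resize(q['image'][140:240,270:390,::-1],None,fx=5,fy=5,interpolation=cv2.INTER_CUBIC))
E
```

```text
time: 8.73
tool_pos: [411.7, -13.5, 35.9]
tcp_rot: [180.0, -0.0, -169.6]
ft_force: [-0.3, 0.2, 0.4]
finger_gap: 42.7
grip_force: 0.0
time: 8.9
tool_pos: [411.8, -13.5, 35.0]
tcp_rot: [180.0, -0.0, -169.6]
ft_force: [0.8, 0.9, 0.1]
finger_gap: 42.6
grip_force: 0.0
```

View pics/c2.png

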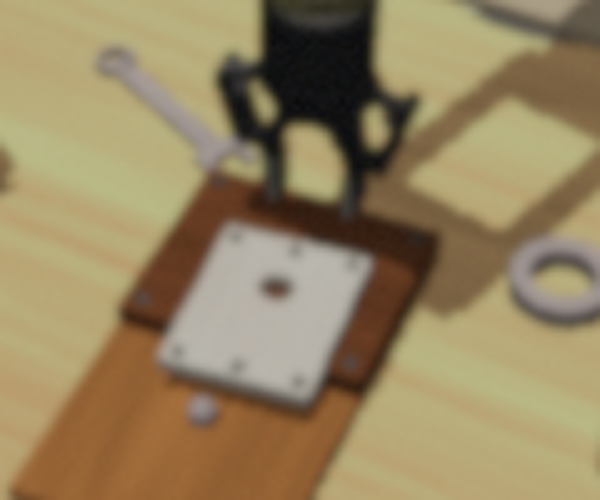

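```bash
python3 - <<'E'
from h import *
q=snapshot('scene')
T=np.array([411.8,-13.5]);y=np.array([np.sin(np.radians(190.3)),-np.cos(np.radians(190.3))])
for s in (-1,1):
  for z in (18,27,35): 
    c=T+s*28*y; u=proj(q,[*c,z]); print(s,c,z,(u-[270,140])*5)
E
python3 -m handwheel '[[0,0,0,0.1,0,0,0],[0,0,0,0,0,0,0]]'
```

```text
-1 [416.8 -41. ] 18 [272.6 219.1]
-1 [416.8 -41. ] 27 [272.7 209.4]
-1 [416.8 -41. ] 35 [272.8 200.8]
1 [406.8  14. ] 18 [350.7 238.1]
1 [406.8  14. ] 27 [351.2 228.4]
1 [406.8  14. ] 35 [351.6 219.8]
time: 9.17
tool_pos: [411.8, -13.5, 34.1]
tcp_rot: [180.0, -0.0, -169.6]
ft_force: [-0.6, -0.2, -0.6]
finger_gap: 42.7
grip_force: 0.0
```

```bash
python3 -m handwheel '[[0,0,0,0.1,0,0,0],[0,0,0,0,0,0,0]]'
python3 -m handwheel '[[0,0,0,0.1,0,0,0],[0,0,0,0,0,0,0]]'
python3 -m handwheel '[[0,0,0,0.1,0,0,0],[0,0,0,0,0,0,0]]'
```

```text
time: 9.33
tool_pos: [411.7, -13.5, 33.0]
tcp_rot: [180.0, -0.0, -169.6]
ft_force: [-0.3, 0.3, 0.8]
finger_gap: 42.4
grip_force: 0.0
time: 9.5
tool_pos: [411.8, -13.5, 32.0]
tcp_rot: [180.0, -0.0, -169.6]
ft_force: [-0.1, 0.6, -0.8]
finger_gap: 42.6
grip_force: 0.0
time: 9.67
tool_pos: [411.8, -13.5, 31.0]
tcp_rot: [180.0, -0.0, -169.6]
ft_force: [0.1, -0.1, -0.0]
finger_gap: 43.0
grip_force: 0.0
```

```bash
python3 -m handwheel '[[0,0,0,0.1,0,0,0],[0,0,0,0,0,0,0]]'
python3 -m handwheel '[[0,0,0,0.1,0,0,0],[0,0,0,0,0,0,0]]'
python3 - <<'E'
from h import *
q=snapshot('scene'); cv2.imwrite('pics/c3.png',cv2.resize(q['image'][160:210,300:370,::-1],None,fx=10,fy=10,interpolation=cv2.INTER_CUBIC))
E
```

```text
time: 9.83
tool_pos: [411.8, -13.5, 30.0]
tcp_rot: [180.0, -0.0, -169.6]
ft_force: [-0.2, -0.7, -0.7]
finger_gap: 42.8
grip_force: 0.0
time: 10.0
tool_pos: [411.8, -13.5, 29.0]
tcp_rot: [180.0, -0.0, -169.6]
ft_force: [-0.5, -0.0, -0.8]
finger_gap: 42.8
grip_force: 0.0
```

View pics/c3.png

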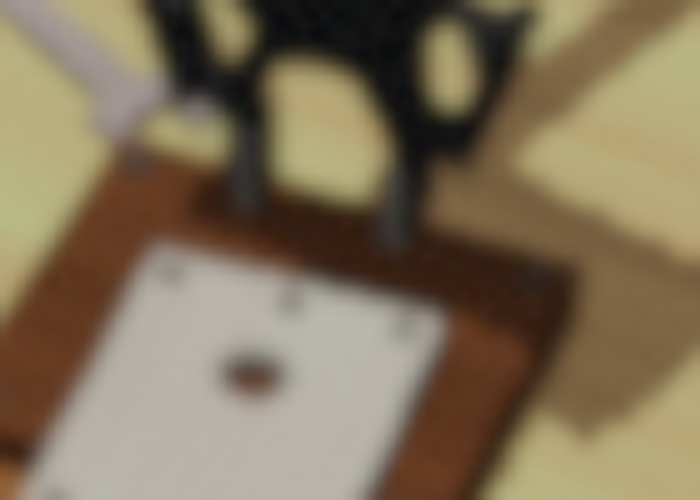

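The fingertips now sit just above the deck, behind the plate's near edge, at crop points (248,215) and (393,248). I'll start pushing.

```bash
python3 -m handwheel '[[0,-0.7,-0.08,0,0,0,0],[0,-0.7,-0.08,0,0,0,0],[0,-0.6,-0.07,0,0,0,0],[0,-0.6,-0.07,0,0,0,0],[0,-0.6,-0.07,0,0,0,0],[0,-0.6,-0.07,0,0,0,0],[0,-0.6,-0.07,0,0,0,0],[0,-0.6,-0.07,0,0,0,0],[0,-0.6,-0.07,0,0,0,0],[0,-0.6,-0.07,0,0,0,0],[0,-0.6,-0.07,0,0,0,0],[0,0,0,0,0,0,0]]'
cat > look.py <<'E'
from h import *
import sys
acc={}
for i in range(2):
    for c in (snapshot('top'),snapshot('scene')):
        for n in ['plate_hole','plate','dowel']:
            for d in place_of(c,n)[:3]:
                L=np.array(d['location'])
                if abs(L[0]-540)<80 and abs(L[1])<40: acc.setdefault(n,[]).append(L)
        for d in trace(c,'plate')[:1]:
            v,u=np.nonzero(d['pixels']); P=np.array([ray(c,a,b,37)[:2] for a,b in zip(u,v)])
            r=cv2.minAreaRect(P.astype(np.float32)); print(np.array(r[0]),np.array(r[1]),round(r[2],1))
for n in acc: print(n,np.mean(acc[n],0),np.std(acc[n],0),len(acc[n]))
st()
a=snapshot('top')['image'][140:265,280:365,::-1]; b=c['image'][165:260,260:370,::-1]
a=cv2.resize(a,None,fx=4.6,fy=4.6,interpolation=cv2.INTER_CUBIC)
b=cv2.resize(b,(396,a.shape[0]),interpolation=cv2.INTER_CUBIC)
cv2.imwrite('pics/'+sys.argv[1]+'.png',np.hstack([a,b]))
E
python3 look.py p4
```

```text
time: 11.05
tool_pos: [481.5, -9.0, 29.5]
tcp_rot: [-180.0, 0.1, -169.6]
ft_force: [-0.2, -0.8, -0.2]
finger_gap: 42.7
grip_force: 0.0
[563.2  -6.9] [19.3 54.9] 1.5
[513.4   8.2] [137.7 102. ] 10.6
[561.7  -4.2] [22.  65.8] 1.5
[510.6   8.5] [143.4 101.2] 11.2
dowel [586.1   8.5  13.1] [1.2 2.9 1.1] 4
plate_hole [486.9  -0.4  31.4] [1.4 0.2 0.8] 2
plate [504.7   3.   26.9] [2.  0.2 1. ] 2
t 12.05 pos [480.2  -9.   29.2] rot [-180.     0.  -169.6] F [ 0.6 -0.1 -0.5] gap 42.6 grip 0.0 j [  -7.2   -0.2  114.5   -0.    65.7 -107.6]
```

View pics/p4.png

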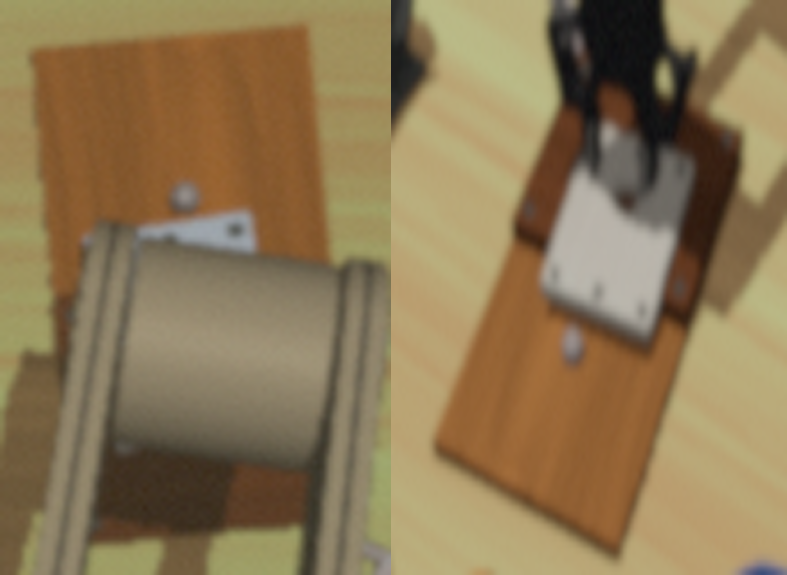

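Run:
```python
from h import *
q=snapshot('scene')
for c in ((485,-36.5),(475,18.5)):
  for z in (10,27,40,50): print(c,z,proj(q,[*c,z]))
```

```text
(485, -36.5) 10 [315.6 198.2]
(485, -36.5) 27 [315.5 194.5]
(485, -36.5) 40 [315.5 191.7]
(485, -36.5) 50 [315.5 189.5]
(475, 18.5) 10 [331.5 202.2]
(475, 18.5) 27 [331.6 198.6]
(475, 18.5) 40 [331.7 195.7]
(475, 18.5) 50 [331.7 193.5]
```

The plate has not moved and the fingers passed over it, with tips at about z 37. The tips therefore stand higher than the nominal figure. I'll back off and touch down on the deck to calibrate.

```bash
python3 -m handwheel '[[0,2.3,0.27,0,0,0,0],[0,2.3,0.27,0,0,0,0],[0,2.3,0.27,0,0,0,0],[0,0,0,0,0,0,0],[0,0,0,0.1,0,0,0],[0,0,0,0.1,0,0,0],[0,0,0,0,0,0,0]]'
python3 -m handwheel '[[0,0,0,0.1,0,0,0],[0,0,0,0.1,0,0,0],[0,0,0,0,0,0,0]]'
python3 -m handwheel '[[0,0,0,0.1,0,0,0],[0,0,0,0,0,0,0]]'
python3 -m handwheel '[[0,0,0,0.1,0,0,0],[0,0,0,0,0,0,0]]'
python3 -m handwheel '[[0,0,0,0.1,0,0,0],[0,0,0,0,0,0,0]]'
```

```text
time: 12.73
tool_pos: [411.8, -13.6, 27.5]
tcp_rot: [-180.0, 0.1, -169.6]
ft_force: [-0.4, -0.5, 0.1]
finger_gap: 42.4
grip_force: 0.0
time: 12.98
tool_pos: [411.0, -13.4, 25.0]
tcp_rot: [180.0, -0.0, -169.6]
ft_force: [-0.3, 1.1, -0.4]
finger_gap: 42.7
grip_force: 0.0
time: 13.15
tool_pos: [410.8, -13.4, 24.0]
tcp_rot: [180.0, -0.0, -169.6]
ft_force: [0.7, 0.1, -0.2]
finger_gap: 42.9
grip_force: 0.0
time: 13.32
tool_pos: [410.8, -13.5, 23.0]
tcp_rot: [180.0, -0.0, -169.6]
ft_force: [0.3, -0.6, 0.1]
finger_gap: 42.8
grip_force: 0.0
time: 13.48
tool_pos: [410.8, -13.5, 22.1]
tcp_rot: [180.0, -0.0, -169.6]
ft_force: [-0.2, -0.7, 0.1]
finger_gap: 42.9
grip_force: 0.0
```

```bash
python3 -m handwheel '[[0,0,0,0.1,0,0,0],[0,0,0,0.1,0,0,0],[0,0,0,0,0,0,0]]'
python3 -m handwheel '[[0,0,0,0.1,0,0,0],[0,0,0,0,0,0,0]]'
python3 -m handwheel '[[0,0,0,0.1,0,0,0],[0,0,0,0,0,0,0]]'
```

```text
time: 13.73
tool_pos: [410.7, -13.5, 20.0]
tcp_rot: [180.0, -0.0, -169.6]
ft_force: [-0.9, 0.4, 0.6]
finger_gap: 43.0
grip_force: 0.0
time: 13.9
tool_pos: [410.7, -13.5, 19.0]
tcp_rot: [180.0, -0.0, -169.6]
ft_force: [-0.8, 0.6, -0.4]
finger_gap: 42.4
grip_force: 0.0
time: 14.07
tool_pos: [410.7, -13.5, 18.0]
tcp_rot: [180.0, -0.0, -169.6]
ft_force: [0.7, 0.2, -0.2]
finger_gap: 42.5
grip_force: 0.0
```

```bash
python3 -m handwheel '[[0,0,0,0.1,0,0,0],[0,0,0,0,0,0,0]]'
python3 -m handwheel '[[0,0,0,0.1,0,0,0],[0,0,0,0,0,0,0]]'
python3 -m handwheel '[[0,0,0,0.1,0,0,0],[0,0,0,0,0,0,0]]'
python3 - <<'E'
from h import *
q=snapshot('scene'); cv2.imwrite('pics/c5.png',cv2.resize(q['image'][155:215,300:370,::-1],None,fx=8,fy=8,interpolation=cv2.INTER_CUBIC))
E
```

```text
time: 14.23
tool_pos: [410.7, -13.5, 17.0]
tcp_rot: [180.0, -0.0, -169.6]
ft_force: [0.2, 0.4, -0.2]
finger_gap: 42.9
grip_force: 0.0
time: 14.4
tool_pos: [410.9, -13.5, 16.1]
tcp_rot: [180.0, 0.0, -169.6]
ft_force: [0.0, -0.3, -0.3]
finger_gap: 42.5
grip_force: 0.0
time: 14.57
tool_pos: [410.9, -13.5, 16.0]
tcp_rot: [180.0, -0.0, -169.6]
ft_force: [-6.4, 1.0, 12.5]
finger_gap: 42.9
grip_force: 6.1
```

View pics/c5.png

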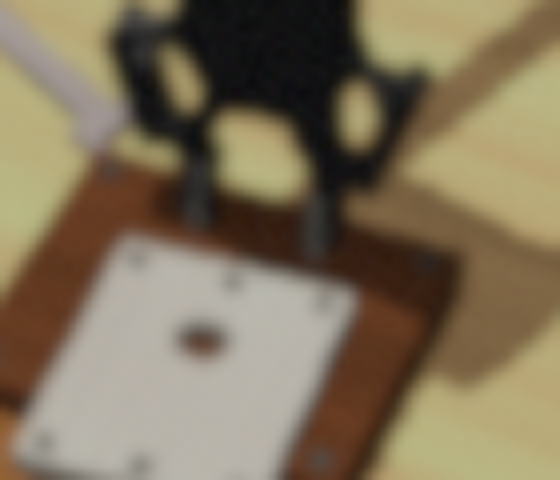

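Contact came at a TCP reading of 16.0 on the deck (z = 27), so the tips are 11 mm above the reading at this opening. I'll raise 1.5 mm and push.

```bash
python3 -m handwheel '[[0,0,0,-0.25,0,0,0],[0,-0.7,-0.08,0,0,0,0],[0,-0.7,-0.08,0,0,0,0],[0,-0.7,-0.08,0,0,0,0],[0,-0.7,-0.08,0,0,0,0],[0,-0.7,-0.08,0,0,0,0],[0,-0.6,-0.07,0,0,0,0],[0,-0.6,-0.07,0,0,0,0],[0,-0.6,-0.07,0,0,0,0],[0,-0.6,-0.07,0,0,0,0],[0,-0.6,-0.07,0,0,0,0],[0,0,0,0,0,0,0]]'
python3 look.py p6
```

```text
time: 15.62
tool_pos: [477.8, -9.1, 18.1]
tcp_rot: [-180.0, 0.1, -169.6]
ft_force: [0.3, -0.3, -1.0]
finger_gap: 42.5
grip_force: 0.0
[583.3  14.1] [ 71.7 107. ] 1.5
[467.6 320.3] [184.3 140.9] 84.3
[582.   12.8] [ 68.9 104.2] 1.5
[557.9  10.8] [140.3 104.6] 11.8
plate_hole [546.6   3.1  22.8] [23.7  0.8 14.2] 4
plate [551.4   6.4  27.6] [1.5 3.3 1.2] 4
dowel [586.2   7.3  14.1] [2.5 1.9 1.7] 4
t 16.62 pos [476.1  -9.1  17.7] rot [ 180.    -0.  -169.6] F [ 0.5 -0.2  0.4] gap 42.8 grip 0.0 j [  -7.3    0.2  115.5    0.    64.3 -107.7]
```

```bash
python3 -m handwheel '[[0,-0.6,-0.06,0,0,0,0],[0,-0.6,-0.06,0,0,0,0],[0,-0.6,-0.06,0,0,0,0],[0,-0.5,-0.05,0,0,0,0],[0,-0.5,-0.05,0,0,0,0],[0,-0.5,-0.05,0,0,0,0],[0,-0.5,-0.05,0,0,0,0],[0,-0.4,-0.04,0,0,0,0],[0,-0.4,-0.04,0,0,0,0],[0,0,0,0,0,0,0]]'
python3 - <<'E'
from h import *
for c in (snapshot('scene'),snapshot('top')):
    for n in ('plate_hole','plate'): print([ (np.array(d['location']),round(d['conf'],2)) for d in place_of(c,n)[:2]])
st()
E
```

```text
time: 17.5
tool_pos: [523.4, -5.4, 18.0]
tcp_rot: [-180.0, 0.1, -169.6]
ft_force: [-0.3, -0.8, -0.2]
finger_gap: 42.6
grip_force: 0.0
[(array([580. ,   6. ,  31.9]), 0.81)]
[(array([594.9,   7.9,  24.8]), 0.87)]
[(array([581.1,   6.9,  33.5]), 0.75), (array([464.8, 320.9,   2.8]), 0.45)]
[(array([594.5,  10.8,  28.4]), 0.85)]
t 17.8 pos [522.2  -5.4  17.8] rot [-180.     0.  -169.6] F [ 0.6 -0.7  0.6] gap 42.9 grip 0.0 j [  -6.2    7.1  108.2    0.    64.6 -106.6]
```

```bash
python3 -m handwheel '[[0,-0.2,-0.02,0,0,0,0],[0,-0.2,-0.02,0,0,0,0],[0,-0.1,-0.01,0,0,0,0],[0,0,0,0,0,0,0]]'
python3 -m handwheel '[[0,-0.1,-0.01,0,0,0,0],[0,-0.1,-0.01,0,0,0,0],[0,0,0,0,0,0,0]]'
python3 - <<'E'
from h import *
c=snapshot('scene')
for n in ('plate_hole','plate'): print([ (np.array(d['location']),round(d['conf'],2)) for d in place_of(c,n)[:2]])
cv2.imwrite('pics/c7.png',cv2.resize(c['image'][165:260,260:370,::-1],None,fx=6,fy=6,interpolation=cv2.INTER_CUBIC))
E
```

```text
time: 18.13
tool_pos: [527.3, -5.0, 17.6]
tcp_rot: [180.0, -0.0, -169.6]
ft_force: [-0.3, 0.3, -0.3]
finger_gap: 42.8
grip_force: 0.2
time: 18.38
tool_pos: [529.6, -4.8, 17.8]
tcp_rot: [-180.0, 0.0, -169.6]
ft_force: [0.4, -0.3, -0.1]
finger_gap: 42.5
grip_force: 0.0
[(array([588.1,   1.3,  18.4]), 0.73)]
[(array([610.3,   7.5,  15.5]), 0.58)]
```

View pics/c7.png

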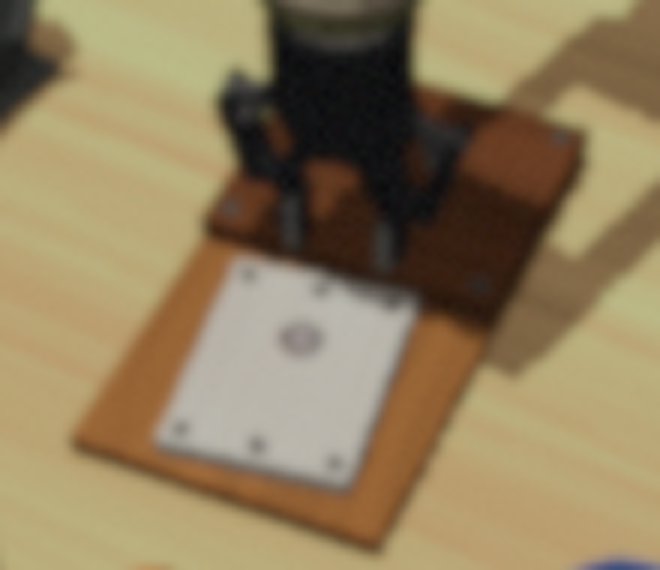

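The picture shows the plate dropped: the dowel fills the hole at (301,339), and the plate lies on the lower board clear of the step. Next is the carton, starting with a lift.

```bash
python3 -m handwheel '[[0,0.3,0,0,0,0,0],[0,0,0,-4,0,0,0],[1,0,0,-4,0,0,0],[1,0,0,-4,0,0,0],[1,0,0,-4,0,0,0],[1,0,0,-4,0,0,0],[1,0,0,0,0,0,0]]'
python3 - <<'E'
from h import *
st()
R=down(84,32,-6)
go([437.7,-376.6,230],R)
print(R.as_euler('xyz',degrees=True), R.as_matrix())
c=snapshot('top'); print([np.array(d['location']) for n in ('plate_hole','plate') for d in place_of(c,n)[:1]])
E
```

```text
time: 19.12
tool_pos: [530.5, -5.8, 228.0]
tcp_rot: [-179.8, 0.8, -169.6]
ft_force: [0.2, 0.2, 1.1]
finger_gap: 85.4
grip_force: 0.0
t 19.12 pos [530.5  -5.8 228. ] rot [-179.8    0.8 -169.6] F [0.2 0.2 1.1] gap 85.4 grip 0.0 j [  -6.2   -4.3   96.7    0.    86.8 -106.6]
turn 16 x [-0.0235, -0.0315, 0.1128] | shift total cm [-37.85, -4.43, -3.01] 10 x [-3.785, -0.443, -0.301]
[148.   0.  84.] [[ 0.1  0.8  0.5]
 [ 1.  -0.1 -0.1]
 [-0.   0.5 -0.8]]
[array([ 520.1, -383.2,   36.2]), array([ 485.5, -384. ,   91.8])]
```

```bash
python3 -m handwheel '[[1,0,0,0,-0.0235,-0.0315,0.1128],[1,0,0,0,-0.0235,-0.0315,0.1128],[1,0,0,0,-0.0235,-0.0315,0.1128],[1,0,0,0,-0.0235,-0.0315,0.1128],[1,0,0,0,-0.0235,-0.0315,0.1128],[1,0,0,0,-0.0235,-0.0315,0.1128],[1,0,0,0,-0.0235,-0.0315,0.1128],[1,0,0,0,-0.0235,-0.0315,0.1128],[1,0,0,0,-0.0235,-0.0315,0.1128],[1,0,0,0,-0.0235,-0.0315,0.1128],[1,0,0,0,-0.0235,-0.0315,0.1128],[1,0,0,0,-0.0235,-0.0315,0.1128]]'
python3 -m handwheel '[[1,0,0,0,-0.0235,-0.0315,0.1128],[1,0,0,0,-0.0235,-0.0315,0.1128],[1,0,0,0,-0.0235,-0.0315,0.1128],[1,0,0,0,-0.0235,-0.0315,0.1128],[1,0,0,0,0,0,0],[1,0,0,0,0,0,0]]'
python3 - <<'E'
from h import *
st()
go([437.7,-376.6,230],down(84,32,-6))
E
```

```text
time: 20.27
tool_pos: [524.9, -5.4, 214.7]
tcp_rot: [155.8, 5.6, 109.9]
ft_force: [-0.9, 0.4, 0.0]
finger_gap: 85.4
grip_force: 0.0
time: 20.77
tool_pos: [525.1, -4.5, 215.4]
tcp_rot: [149.0, 0.2, 84.3]
ft_force: [-0.7, -0.1, 0.0]
finger_gap: 85.4
grip_force: 0.0
t 20.77 pos [525.1  -4.5 215.4] rot [149.    0.2  84.3] F [-0.7 -0.1  0. ] gap 85.4 grip 0.0 j [ -6.2 -36.8 128.5   0.2  57.4  -0.6]
turn 1 x [-0.018, -0.0006, 0.0062] | shift total cm [-37.92, -3.3, -3.79] 10 x [-3.792, -0.33, -0.379]
```

```bash
python3 -m handwheel '[[1,-3.79,-0.33,-0.38,-0.018,0,0.006],[1,-3.79,-0.33,-0.38,0,0,0],[1,-3.79,-0.33,-0.38,0,0,0],[1,-3.79,-0.33,-0.38,0,0,0],[1,-3.79,-0.33,-0.38,0,0,0],[1,-3.79,-0.33,-0.38,0,0,0],[1,-3.79,-0.33,-0.38,0,0,0],[1,-3.79,-0.33,-0.38,0,0,0],[1,-3.79,-0.33,-0.38,0,0,0],[1,-3.79,-0.33,-0.38,0,0,0],[1,0,0,0,0,0,0]]'
python3 - <<'E'
from h import *
go([437.7,-376.6,170.8],down(84,32,-6))
E
```

```text
time: 21.68
tool_pos: [434.5, -383.2, 230.3]
tcp_rot: [147.8, -0.0, 83.7]
ft_force: [1.1, 0.1, -0.1]
finger_gap: 85.2
grip_force: 0.0
turn 1 x [0.0029, 0.0031, -0.005] | shift total cm [0.68, -2.94, 5.17] 2 x [0.342, -1.471, 2.587]
```

```bash
python3 -m handwheel '[[1,0.34,-1.47,2.59,0,0,0],[1,0.34,-1.47,2.59,0,0,0],[1,0,0,0,0,0,0],[1,0,0,0,0,0,0]]'
python3 - <<'E'
from h import *
st()
s=sense(); T=np.array(s['tool_pos']); R=Ro.from_euler('xyz',s['tcp_rot'],degrees=True); y=R.apply([0,1,0]); z=R.apply([0,0,1])
out=[]
for n,(r0,r1,c0,c1) in dict(scene=(85,185,190,290),top=(170,260,400,490)).items():
    c=snapshot(n); k=500/(r1-r0)/1.15
    im=cv2.resize(c['image'][r0:r1,c0:c1,::-1],None,fx=k*.9,fy=k*.9,interpolation=cv2.INTER_CUBIC); k*=.9
    for sg in (-1,1):
        for col,base in (((0,0,255),T-17*z),((255,0,255),T+[0,0,22]+4*z),((0,255,0),T+4*z)):
            P=base+sg*43*y; u=(proj(c,P)-[c0,r0])*k; cv2.circle(im,tuple(int(v) for v in u),3,col,-1)
            if n=='scene': print(col,sg,u)
    out.append(im)
h=min(i.shape[0] for i in out); cv2.imwrite('pics/c8.png',np.hstack([i[:h] for i in out]))
E
```

```text
time: 22.02
tool_pos: [439.6, -368.8, 169.7]
tcp_rot: [147.9, -0.3, 83.9]
ft_force: [-0.7, 0.6, 0.2]
finger_gap: 85.6
grip_force: 0.0
t 22.02 pos [ 439.6 -368.8  169.7] rot [147.9  -0.3  83.9] F [-0.7  0.6  0.2] gap 85.6 grip 0.0 j [-62.2 -16.2 119.3  30.3  61.5 -67.1]
(0, 0, 255) -1 [224.7 130.6]
(255, 0, 255) -1 [215.5 132.4]
(0, 255, 0) -1 [218.7 153.1]
(0, 0, 255) 1 [158.3 124.8]
(255, 0, 255) 1 [148.1 126.7]
(0, 255, 0) 1 [152.2 148.5]
```

View pics/c8.png

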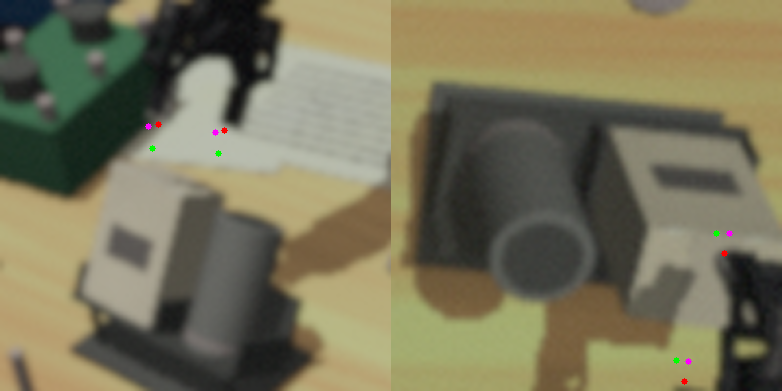

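The picture shows the open tips at scene crop points (155,118) and (233,125). That matches the red marks, so the true tool is about 22 mm behind the reading along the tool axis. The carton and canister are untouched below. I'll re-read and align on the carton axis.

```bash
python3 -m handwheel '[[1,0,0,0,0,0,0],[1,0,0,0,0,0,0]]'
python3 - <<'E'
from h import *
R=down(84,32,-6)
a=go([437.7,-376.6,170.8],R); go([486,-381.7,93.2],R,a)
E
```

```text
time: 22.28
tool_pos: [441.2, -371.3, 174.6]
tcp_rot: [147.7, 0.0, 83.7]
ft_force: [-0.1, -0.1, 0.3]
finger_gap: 85.4
grip_force: 0.0
turn 1 x [0.0057, 0.003, -0.0033] | shift total cm [-0.57, -0.44, 0.17] 1 x [-0.566, -0.444, 0.167]
turn 0 x [0.0, 0.0, 0.0] | shift total cm [-0.0, 0.01, 9.15] 3 x [-0.001, 0.002, 3.052]
```

```bash
python3 -m handwheel '[[1,-0.57,-0.44,0.2,0.005,0.003,-0.003],[1,0,0,0,0,0,0],[1,0,0,1.5,0,0,0],[1,0,0,1.5,0,0,0],[1,0,0,1,0,0,0],[1,0,0,0,0,0,0]]'
python3 -m handwheel '[[1,0,0,0.8,0,0,0],[1,0,0,0.8,0,0,0],[1,0,0,0,0,0,0]]'
python3 - <<'E'
from h import *
go([486,-381.7,93.2],down(84,32,-6))
E
```

```text
time: 22.78
tool_pos: [458.0, -376.6, 131.7]
tcp_rot: [148.2, -0.3, 84.0]
ft_force: [-0.8, -0.1, 0.6]
finger_gap: 85.2
grip_force: 0.0
time: 23.03
tool_pos: [466.7, -378.1, 119.3]
tcp_rot: [148.1, -0.2, 83.9]
ft_force: [0.7, 0.2, -0.3]
finger_gap: 85.5
grip_force: 0.0
turn 1 x [-0.0022, -0.0032, -0.0031] | shift total cm [-0.15, 0.27, 3.25] 1 x [-0.154, 0.274, 3.246]
```

```bash
python3 -m handwheel '[[1,-0.1,0.2,0.8,0,0,0],[1,0,0,0.8,0,0,0],[1,0,0,0.8,0,0,0],[1,0,0,0.8,0,0,0],[1,0,0,0,0,0,0]]'
python3 -m handwheel '[[0.3,0,0,0,0,0,0],[0.1,0,0,0,0,0,0],[0,0,0,0,0,0,0],[0,0,0,0,0,0,0],[0,0,0,0,0,0,0],[0,0,0,0,0,0,0]]' 50
python3 -c "
from h import *
st();go([486,-381.7,93.2],down(84,32,-6))"
```

```text
time: 23.45
tool_pos: [485.1, -380.4, 92.2]
tcp_rot: [148.2, -0.3, 84.0]
ft_force: [0.3, 0.5, -0.5]
finger_gap: 85.3
grip_force: 0.0
time: 23.95
tool_pos: [485.4, -381.9, 95.2]
tcp_rot: [148.0, -0.1, 83.9]
ft_force: [3.1, -0.5, 1.8]
finger_gap: 61.5
grip_force: 55.1
t 23.95 pos [ 485.4 -381.9   95.2] rot [148.   -0.1  83.9] F [ 3.1 -0.5  1.8] gap 61.5 grip 55.1 j [-57.8  -3.9 117.   32.6  50.7 -69.1]
turn 1 x [-0.0003, -0.0012, -0.0024] | shift total cm [0.03, -0.06, 0.2] 1 x [0.03, -0.057, 0.202]
```

Gripped at a 61.5 mm opening. I'll pull out along the tool axis, raise and straighten up.

```bash
python3 -m handwheel '[[0,0,0,-0.5,0,0,0],[0,0,0,-1.5,0,0,0],[0,0,0,-2,0,0,0],[0,0,0,-2,0,0,0],[0,0,0,-3,0,0,0],[0,0,0,-3,0,0,0],[0,0,1.5,-2.5,0,0,0],[0,0,1.5,-2.5,0,0,0],[0,0,0.8,-1.5,0,0,0],[0,0,0,0,0,0,0]]' 60
python3 -c "
from h import *
st();R=down(84.3);a=go([466.6,354,265],R)"
```

```text
time: 24.78
tool_pos: [420.1, -376.7, 276.3]
tcp_rot: [147.9, 0.1, 83.9]
ft_force: [0.0, -0.1, -1.6]
finger_gap: 61.5
grip_force: 70.3
t 24.78 pos [ 420.1 -376.7  276.3] rot [147.9   0.1  83.9] F [ 0.  -0.1 -1.6] gap 61.5 grip 70.3 j [-64.9 -21.8 112.4  28.3  73.4 -63.2]
turn 5 x [0.1121, 0.0009, -0.0012] | shift total cm [73.18, -2.63, 1.13] 18 x [4.065, -0.146, 0.063]
```

```bash
python3 -m handwheel '[[0,0,0,0,0.112,0,-0.001],[0,0,0,0,0.112,0,-0.001],[0,0,0,0,0.112,0,-0.001],[0,0,0,0,0.112,0,-0.001],[0,0,0,0,0.112,0,-0.001],[0,2,-0.1,0,0,0,0],[0,3,-0.1,0,0,0,0],[0,4,-0.15,0,0,0,0],[0,4,-0.15,0,0,0,0],[0,4,-0.15,0,0,0,0],[0,4,-0.15,0,0,0,0],[0,4,-0.15,0,0,0,0]]'
python3 -m handwheel '[[0,4,-0.15,0,0,0,0],[0,4,-0.15,0,0,0,0],[0,4,-0.15,0,0,0,0],[0,4,-0.15,0,0,0,0],[0,4,-0.15,0,0,0,0],[0,4,-0.15,0,0,0,0],[0,4,-0.15,0,0,0,0],[0,4,-0.15,0,0,0,0],[0,4,-0.15,0,0,0,0],[0,3,0,0,0,0,0],[0,2,0,0,0,0,0],[0,0,0,0,0,0,0]]'
python3 -c "
from h import *
st();R=down(84.3);a=go([466.6,354,150],R)"
```

```text
time: 25.78
tool_pos: [434.3, -123.3, 269.4]
tcp_rot: [-179.6, -0.2, 84.2]
ft_force: [1.5, 0.0, -2.8]
finger_gap: 61.6
grip_force: 70.0
time: 26.78
tool_pos: [462.0, 287.1, 269.6]
tcp_rot: [-179.6, -0.1, 84.5]
ft_force: [0.6, -1.1, -3.6]
finger_gap: 61.7
grip_force: 70.1
t 26.78 pos [462.  287.1 269.6] rot [-179.6   -0.1   84.5] F [ 0.6 -1.1 -3.6] gap 61.7 grip 70.1 j [26.3 -1.8 89.9  0.3 92.2 31.8]
turn 1 x [-0.0071, -0.001, 0.0027] | shift total cm [6.7, -0.21, 11.96] 4 x [1.674, -0.051, 2.989]
```

```bash
python3 -m handwheel '[[0,2,-0.1,3,-0.007,0,0.003],[0,2,-0.05,3,0,0,0],[0,1.7,0,3,0,0,0],[0,1,0,2.9,0,0,0],[0,0,0,0,0,0,0],[0,0,0,0,0,0,0],[0,0,0,0,0,0,0]]'
python3 - <<'E'
from h import *
st();acc={}
for i in range(2):
  for c in (snapshot('top'),snapshot('scene')):
    for n in ('carton','carton_mid','box_in'):
        for d in place_of(c,n)[:2]:
            L=np.array(d['location'])
            if abs(L[0]-463)<40 and abs(L[1]-330)<70: print(n,L,round(d['conf'],2))
st();go([466.6,354,150],down(84.3))
E
```

```text
time: 27.37
tool_pos: [469.3, 350.0, 154.1]
tcp_rot: [179.8, -0.1, 84.0]
ft_force: [-0.2, -0.2, -2.3]
finger_gap: 61.4
grip_force: 69.8
t 27.37 pos [469.3 350.  154.1] rot [179.8  -0.1  84. ] F [-0.2 -0.2 -2.3] gap 61.4 grip 69.8 j [31.8  7.4 92.6 -0.1 79.9 37.7]
carton [467.5 348.9  83.9] 0.76
box_in [463.6 321.2   4.6] 0.57
carton [471.1 350.4  87.5] 0.83
carton_mid [473.7 350.2 150.2] 0.91
carton_mid [465.9 318.9   5.1] 0.48
box_in [461.9 320.9   6.8] 0.95
carton [469.5 352.   86.2] 0.93
carton_mid [468.6 349.  151.1] 0.69
box_in [463.3 320.8   1.4] 0.57
carton [472.9 349.   89.1] 0.79
carton_mid [471.6 347.9 152.7] 0.9
carton_mid [466.4 323.    3.4] 0.41
box_in [465.2 319.4   4.4] 0.84
box_in [468.5 348.9  88.1] 0.41
t 28.17 pos [469.2 350.8 153.9] rot [179.8  -0.1  84. ] F [-0.6  0.1 -3. ] gap 61.5 grip 69.9 j [31.8  7.4 92.5 -0.1 79.8 37.8]
turn 1 x [0.004, -0.0019, -0.0046] | shift total cm [0.29, -0.29, 0.39] 1 x [0.289, -0.291, 0.391]
```

```bash
python3 -m handwheel '[[0,0.4,-0.3,0,0.004,-0.002,-0.005],[0,0,0,0,0,0,0],[0,0,0,0.8,0,0,0],[0,0,0,0.8,0,0,0],[0,0,0,0.8,0,0,0],[0,0,0,0,0,0,0]]'
python3 -m handwheel '[[0,0,0,0.8,0,0,0],[0,0,0,0.8,0,0,0],[0,0,0,0,0,0,0]]'
python3 -m handwheel '[[0,0,0,0.8,0,0,0],[0,0,0,0.8,0,0,0],[0,0,0,0.8,0,0,0],[0,0,0,0.6,0,0,0],[0,0,0,0,0,0,0]]'
python3 -c "
from h import *
st()"
```

```text
time: 28.67
tool_pos: [465.2, 354.1, 126.8]
tcp_rot: [-179.8, 0.2, 84.3]
ft_force: [-1.1, 0.4, -3.3]
finger_gap: 61.5
grip_force: 70.0
time: 28.92
tool_pos: [465.7, 354.4, 111.7]
tcp_rot: [-179.9, 0.1, 84.3]
ft_force: [-0.6, -0.7, -2.9]
finger_gap: 61.7
grip_force: 70.0
time: 29.33
tool_pos: [465.5, 354.4, 81.7]
tcp_rot: [-179.9, 0.1, 84.3]
ft_force: [0.3, 0.0, -3.4]
finger_gap: 61.3
grip_force: 70.0
t 29.33 pos [465.5 354.4  81.7] rot [-179.9    0.1   84.3] F [ 0.3  0.  -3.4] gap 61.3 grip 70.0 j [32.3 11.6 95.8 -0.  72.8 37.9]
```

Inside the box with no contact; now down to the floor.

```bash
python3 -m handwheel '[[0,0,0,0.3,0,0,0],[0,0,0,0.2,0,0,0],[0,0,0,0.1,0,0,0],[0,0,0,0,0,0,0]]'
python3 -m handwheel '[[0,0,0,0.1,0,0,0],[0,0,0,0.1,0,0,0],[0,0,0,0,0,0,0]]'
python3 -m handwheel '[[0,0,0,0.1,0,0,0],[0,0,0,0,0,0,0]]'
python3 -m handwheel '[[0,0,0,0.1,0,0,0],[0,0,0,0,0,0,0]]'
```

```text
time: 29.67
tool_pos: [466.8, 355.2, 78.0]
tcp_rot: [180.0, -0.0, 84.3]
ft_force: [0.2, -0.4, -3.4]
finger_gap: 61.4
grip_force: 70.0
time: 29.92
tool_pos: [466.7, 355.1, 76.0]
tcp_rot: [180.0, -0.0, 84.3]
ft_force: [-0.8, -0.1, -2.6]
finger_gap: 61.4
grip_force: 70.0
time: 30.08
tool_pos: [466.7, 355.1, 74.9]
tcp_rot: [180.0, 0.0, 84.3]
ft_force: [-0.1, 0.5, -2.6]
finger_gap: 61.3
grip_force: 70.0
time: 30.25
tool_pos: [466.6, 355.0, 73.8]
tcp_rot: [-180.0, 0.0, 84.3]
ft_force: [-0.2, -0.0, -3.0]
finger_gap: 61.3
grip_force: 70.0
```

```bash
python3 -m handwheel '[[0,0,0,0.1,0,0,0],[0,0,0,0,0,0,0]]'
python3 -m handwheel '[[0,0,0,0.1,0,0,0],[0,0,0,0,0,0,0]]'
python3 -m handwheel '[[0,0,0,0.1,0,0,0],[0,0,0,0,0,0,0]]'
python3 -m handwheel '[[0,0,0,0.1,0,0,0],[0,0,0,0,0,0,0]]'
```

```text
time: 30.42
tool_pos: [466.6, 355.1, 72.8]
tcp_rot: [-180.0, 0.0, 84.3]
ft_force: [-0.0, 0.3, -2.5]
finger_gap: 61.1
grip_force: 70.0
time: 30.58
tool_pos: [466.8, 355.3, 72.2]
tcp_rot: [180.0, -0.0, 84.3]
ft_force: [-0.5, 0.6, -1.7]
finger_gap: 61.8
grip_force: 70.2
time: 30.75
tool_pos: [467.0, 355.6, 72.0]
tcp_rot: [180.0, -0.0, 84.3]
ft_force: [-2.7, 0.3, 5.4]
finger_gap: 61.6
grip_force: 70.7
time: 30.92
tool_pos: [467.2, 355.9, 71.8]
tcp_rot: [179.9, -0.1, 84.3]
ft_force: [-3.2, 1.0, 9.0]
finger_gap: 61.4
grip_force: 69.8
```

```bash
python3 -m handwheel '[[0.2,0,0,-0.15,0,0,0],[0.6,0,0,0,0,0,0],[1,0,0,0,0,0,0],[1,0,0,0,0,0,0],[1,0,0,-2,0,0,0],[1,0,0,-4,0,0,0],[1,0,0,-4,0,0,0],[1,0,0,-4,0,0,0],[1,0,0,-3,0,0,0],[1,0,0,0,0,0,0],[1,0,0,0,0,0,0]]'
python3 - <<'E'
from h import *
st()
c=snapshot('top'); print([(n,np.array(d['location'])) for n in ('carton','carton_mid','canister_mid','canister') for d in place_of(c,n)[:2]])
c=snapshot('scene'); print([(n,np.array(d['location'])) for n in ('carton','carton_mid','canister_mid','canister') for d in place_of(c,n)[:2]])
a=go([448.3,-282.9,240],down(84.3)); b=go([448.3,-282.9,240],down(84,32,-6),a)
E
```

```text
time: 31.83
tool_pos: [468.2, 356.0, 244.6]
tcp_rot: [179.7, -0.2, 84.3]
ft_force: [-0.3, -0.2, -1.0]
finger_gap: 85.5
grip_force: 0.0
t 31.83 pos [468.2 356.  244.6] rot [179.7  -0.2  84.3] F [-0.3 -0.2 -1. ] gap 85.5 grip 0.0 j [32.3  4.8 85.8 -0.  89.1 37.9]
[('carton', array([467.1, 352.5,   3.4])), ('carton', array([706.6, 243.1,   6. ])), ('carton_mid', array([465.4, 353.4,  67.8])), ('canister_mid', array([812.5,  80.4,  29.3])), ('canister_mid', array([ 499.3, -287.9,   87.2])), ('canister', array([ 528.8, -290.9,   37.9])), ('canister', array([788.3,  27.7,  28.9]))]
[('carton', array([469.6, 354.6,   4.9])), ('carton_mid', array([466.3, 351.3,  70.4])), ('carton_mid', array([ 532.2, -290.3,   35.4])), ('canister_mid', array([809.6,  83.1,  34. ])), ('canister_mid', array([469.9, 353.5,   4.2])), ('canister', array([ 531.2, -297.4,   33.2])), ('canister', array([788.2,  28.5,  29.9]))]
turn 1 x [-0.0008, 0.0008, 0.0003] | shift total cm [-63.65, 4.53, 0.08] 16 x [-3.978, 0.283, 0.005]
turn 5 x [-0.1117, -0.0003, 0.001] | shift total cm [0.0, 0.0, 0.0] 0 x [0.0, 0.0, 0.0]
```

```bash
python3 -m handwheel '[[1,-2,0.25,0,0,0,0],[1,-4,0.25,0,0,0,0],[1,-4,0.25,0,0,0,0],[1,-4,0.25,0,0,0,0],[1,-4,0.25,0,0,0,0],[1,-4,0.25,0,0,0,0],[1,-4,0.25,0,0,0,0],[1,-4,0.25,0,0,0,0],[1,-4,0.25,0,0,0,0],[1,-4,0.25,0,0,0,0],[1,-4,0.25,0,0,0,0],[1,-4,0.25,0,0,0,0]]'
python3 -m handwheel '[[1,-4,0.25,0,0,0,0],[1,-4,0.25,0,0,0,0],[1,-4,0.25,0,0,0,0],[1,-4,0.25,0,0,0,0],[1,-3,0.25,0,0,0,0],[1,-2.6,0.25,0,0,0,0],[1,0,0,0,-0.1117,0,0.001],[1,0,0,0,-0.1117,0,0.001],[1,0,0,0,-0.1117,0,0.001],[1,0,0,0,-0.1117,0,0.001],[1,0,0,0,-0.1117,0,0.001],[1,0,0,0,0,0,0]]'
python3 - <<'E'
from h import *
R=down(84,32,-6); a=go([448.3,-282.9,170.1],R); b=go(np.array([498.3,-288.2,89.7])+6.5*np.array([-.5268,.0554,.848]),R,a)
E
```

```text
time: 33.33
tool_pos: [450.5, -107.5, 241.8]
tcp_rot: [180.0, 0.0, 84.3]
ft_force: [0.7, 0.9, -0.1]
finger_gap: 85.1
grip_force: 0.0
time: 34.33
tool_pos: [441.3, -319.9, 235.8]
tcp_rot: [148.0, -0.4, 83.9]
ft_force: [-1.7, 0.7, -1.2]
finger_gap: 85.3
grip_force: 0.0
turn 1 x [0.0002, -0.0052, -0.0055] | shift total cm [3.75, -3.22, 5.73] 2 x [1.874, -1.61, 2.867]
turn 0 x [0.0, 0.0, 0.0] | shift total cm [-0.0, 0.0, 8.83] 3 x [-0.001, 0.001, 2.944]
```

```bash
python3 -m handwheel '[[1,0,0,0,0,0,0],[1,0,0,0,0,0,0],[1,0,0,0,0,0,0]]'
python3 - <<'E'
from h import *
R=down(84,32,-6); a=go([448.3,-282.9,170.1],R); b=go(np.array([498.3,-288.2,89.7])+6.5*np.array([-.5268,.0554,.848]),R,a)
E
```

```text
time: 34.58
tool_pos: [445.7, -322.8, 243.7]
tcp_rot: [148.0, 0.1, 84.1]
ft_force: [-0.5, 0.3, -0.3]
finger_gap: 85.2
grip_force: 0.0
turn 1 x [0.0001, -0.0, 0.0021] | shift total cm [4.0, -4.03, 6.16] 3 x [1.333, -1.345, 2.054]
turn 0 x [0.0, 0.0, 0.0] | shift total cm [-0.0, 0.0, 8.83] 3 x [-0.001, 0.001, 2.944]
```

```bash
python3 -m handwheel '[[1,2,0,0,0,0,0.002],[1,2,-1,1,0,0,0],[1,0,-1.5,2.5,0,0,0],[1,0,-1.5,2.6,0,0,0],[1,0,0,0,0,0,0],[1,0,0,0,0,0,0],[1,0,0,0,0,0,0]]'
python3 - <<'E'
from h import *
R=down(84,32,-6); a=go([448.3,-282.9,170.1],R); b=go(np.array([498.3,-288.2,89.7])+6.5*np.array([-.5268,.0554,.848]),R)
E
```

```text
time: 35.17
tool_pos: [448.4, -282.5, 171.2]
tcp_rot: [147.9, -0.1, 84.0]
ft_force: [-0.5, 0.4, 0.2]
finger_gap: 85.7
grip_force: 0.0
turn 1 x [0.0012, -0.001, -0.0005] | shift total cm [-0.04, -0.06, 0.09] 1 x [-0.037, -0.062, 0.086]
turn 1 x [0.0012, -0.001, -0.0005] | shift total cm [-0.04, -0.06, 8.92] 3 x [-0.014, -0.02, 2.973]
```

```bash
python3 -m handwheel '[[1,0,-0.05,1.5,0,0,0],[1,0,0,1.5,0,0,0],[1,0,0,1,0,0,0],[1,0,0,0.8,0,0,0],[1,0,0,0.8,0,0,0],[1,0,0,0,0,0,0]]'
python3 -m handwheel '[[1,0,0,0.8,0,0,0],[1,0,0,0.8,0,0,0],[1,0,0,0.9,0,0,0],[1,0,0,0.8,0,0,0],[1,0,0,0,0,0,0],[1,0,0,0,0,0,0]]'
python3 -m handwheel '[[0.3,0,0,0,0,0,0],[0.1,0,0,0,0,0,0],[0,0,0,0,0,0,0],[0,0,0,0,0,0,0],[0,0,0,0,0,0,0],[0,0,0,0,0,0,0]]' 60
python3 -c "
from h import *
st()"
```

```text
time: 35.67
tool_pos: [477.0, -285.1, 121.1]
tcp_rot: [148.0, -0.1, 84.0]
ft_force: [-1.5, 0.4, 0.0]
finger_gap: 85.7
grip_force: 0.0
time: 36.17
tool_pos: [493.6, -286.2, 92.2]
tcp_rot: [148.1, -0.2, 84.0]
ft_force: [-0.4, 0.0, -0.9]
finger_gap: 86.0
grip_force: 0.0
time: 36.67
tool_pos: [494.1, -287.2, 94.1]
tcp_rot: [147.9, -0.1, 83.9]
ft_force: [-4.1, 0.4, 6.3]
finger_gap: 60.8
grip_force: 64.7
t 36.67 pos [ 494.1 -287.2   94.1] rot [147.9  -0.1  83.9] F [-4.1  0.4  6.3] gap 60.8 grip 64.7 j [-49.3 -14.9 126.8  29.6  47.6 -59.5]
```

```bash
python3 -m handwheel '[[0,0,0,-0.5,0,0,0],[0,0,0,-1.5,0,0,0],[0,0,0,-2,0,0,0],[0,0,0,-2,0,0,0],[0,0,0,-3,0,0,0],[0,0,0,-3,0,0,0],[0,0,1.5,-2.5,0,0,0],[0,0,1.5,-2.5,0,0,0],[0,0,0.8,-1.5,0,0,0],[0,0,0,0,0,0,0],[0,0,0,0,0,0,0]]' 80
python3 -c "
from h import *
st();R=down(84.3);a=go([459.4,278.5,265],R)"
```

```text
time: 37.58
tool_pos: [427.8, -280.2, 269.5]
tcp_rot: [148.0, -0.1, 83.9]
ft_force: [-0.9, 0.1, -5.6]
finger_gap: 60.3
grip_force: 94.1
t 37.58 pos [ 427.8 -280.2  269.5] rot [148.   -0.1  83.9] F [-0.9  0.1 -5.6] gap 60.3 grip 94.1 j [-56.9 -35.1 122.2  25.5  73.1 -54. ]
turn 5 x [0.1116, 0.0, -0.0013] | shift total cm [55.91, -2.41, 0.45] 14 x [3.994, -0.172, 0.032]
```

```bash
python3 -m handwheel '[[0,0,0,0,0.1116,0,-0.001],[0,0,0,0,0.1116,0,-0.001],[0,0,0,0,0.1116,0,-0.001],[0,0,0,0,0.1116,0,-0.001],[0,0,0,0,0.1116,0,-0.001],[0,2,-0.15,0,0,0,0],[0,3,-0.15,0,0,0,0],[0,4,-0.15,0,0,0,0],[0,4,-0.15,0,0,0,0],[0,4,-0.15,0,0,0,0],[0,4,-0.15,0,0,0,0],[0,4,-0.15,0,0,0,0]]'
python3 -m handwheel '[[0,4,-0.15,0,0,0,0],[0,4,-0.15,0,0,0,0],[0,4,-0.15,0,0,0,0],[0,4,-0.15,0,0,0,0],[0,4,-0.15,0,0,0,0],[0,4,-0.15,0,0,0,0],[0,4,-0.15,0,0,0,0],[0,2,-0.1,0,0,0,0],[0,0.9,0,0,0,0,0],[0,0,0,0,0,0,0],[0,0,0,0,0,0,0],[0,0,0,0,0,0,0]]'
python3 -c "
from h import *
st();R=down(84.3);a=go([459.4,278.5,215],R)
for n in ('top','scene'):
  c=snapshot(n); print([(q,np.array(d['location'])) for q in ('canister','carton','box_in') for d in place_of(c,q)[:2]])"
```

```text
time: 38.58
tool_pos: [441.4, -28.1, 266.9]
tcp_rot: [-179.8, -0.1, 84.2]
ft_force: [2.9, -0.5, -4.9]
finger_gap: 60.7
grip_force: 93.8
time: 39.58
tool_pos: [462.2, 276.9, 269.2]
tcp_rot: [-179.9, 0.0, 84.2]
ft_force: [-0.5, -0.2, -4.8]
finger_gap: 60.9
grip_force: 93.8
t 39.58 pos [462.2 276.9 269.2] rot [-179.9    0.    84.2] F [-0.5 -0.2 -4.8] gap 60.9 grip 93.8 j [25.5 -2.8 91.   0.  91.9 31.3]
turn 1 x [-0.0012, 0.0006, -0.0021] | shift total cm [0.13, -0.3, 5.42] 2 x [0.065, -0.149, 2.708]
[('canister', array([788.2,  31.7,  27.4])), ('canister', array([465.6, 276.2, 200.2])), ('box_in', array([465.3, 323.5,   1.7]))]
[('canister', array([463.5, 274.6, 198.6])), ('canister', array([787.6,  29.4,  30.8])), ('carton', array([468.7, 353.8,   8.2])), ('carton', array([606.1,   5.7,  10.5])), ('box_in', array([465. , 316.7,   4.8])), ('box_in', array([684.8, 409.4,  -2.4]))]
```

```bash
python3 -m handwheel '[[0,0.2,-0.34,3,-0.001,0,-0.002],[0,0,0,4,0,0,0],[0,0,0,3,0,0,0],[0,0,0,2,0,0,0],[0,0,0,0,0,0,0],[0,0,0,0,0,0,0],[0,0,0,0,0,0,0]]'
python3 -c "
from h import *
st()
for n in ('top','scene','top','scene'):
  c=snapshot(n); print([(q,L) for q in ('canister','canister_mid','carton') for d in place_of(c,q)[:2] for L in [np.array(d['location'])] if abs(L[1]-320)<80])
st()"
```

```text
time: 40.57
tool_pos: [460.7, 281.2, 152.6]
tcp_rot: [179.8, -0.1, 84.3]
ft_force: [1.2, 0.9, -3.5]
finger_gap: 60.8
grip_force: 93.6
t 40.57 pos [460.7 281.2 152.6] rot [179.8  -0.1  84.3] F [ 1.2  0.9 -3.5] gap 60.8 grip 93.6 j [ 26.    0.4 100.    0.   79.3  31.6]
[('canister', array([460.3, 280.1,  85.3])), ('canister_mid', array([459.8, 279.2, 147.6]))]
[('canister', array([464.5, 281.2,  84. ])), ('canister_mid', array([460.3, 280.1, 147.4])), ('carton', array([466.9, 352.7,   2.8]))]
[('canister', array([460.8, 279. ,  82.1])), ('canister_mid', array([268.7, 255.4,   0.5])), ('carton', array([705.1, 243.3,   1.6]))]
[('canister', array([461.5, 277. ,  82.3])), ('canister_mid', array([459.8, 278.4, 143.6]))]
t 41.37 pos [459.5 280.7 150.5] rot [179.9  -0.1  84.3] F [-0.8 -0.5 -4.8] gap 60.4 grip 93.6 j [ 26.    0.4 100.2   0.   79.2  31.6]
```

```bash
python3 -m handwheel '[[0,-0.2,-0.1,0,0,0,0],[0,0,0,0,0,0,0],[0,0,0,0.8,0,0,0],[0,0,0,0.8,0,0,0],[0,0,0,0.8,0,0,0],[0,0,0,0,0,0,0]]'
python3 -m handwheel '[[0,0,0,0.8,0,0,0],[0,0,0,0.8,0,0,0],[0,0,0,0,0,0,0]]'
python3 -m handwheel '[[0,0,0,0.8,0,0,0],[0,0,0,0.8,0,0,0],[0,0,0,0.8,0,0,0],[0,0,0,0.4,0,0,0],[0,0,0,0,0,0,0]]'
python3 -m handwheel '[[0,0,0,0.3,0,0,0],[0,0,0,0.2,0,0,0],[0,0,0,0,0,0,0],[0,0,0,0,0,0,0]]'
```

```text
time: 41.87
tool_pos: [457.0, 278.0, 123.5]
tcp_rot: [-179.9, 0.1, 84.3]
ft_force: [1.3, 0.5, -6.6]
finger_gap: 60.3
grip_force: 93.7
time: 42.12
tool_pos: [457.2, 278.3, 108.2]
tcp_rot: [-179.9, 0.0, 84.3]
ft_force: [-0.6, 0.4, -5.3]
finger_gap: 60.6
grip_force: 93.6
time: 42.53
tool_pos: [457.4, 278.4, 80.7]
tcp_rot: [-180.0, 0.0, 84.3]
ft_force: [-0.6, -0.3, -5.7]
finger_gap: 60.6
grip_force: 93.6
time: 42.87
tool_pos: [458.6, 278.9, 77.7]
tcp_rot: [179.9, -0.1, 84.3]
ft_force: [0.2, -0.0, -4.7]
finger_gap: 60.6
grip_force: 93.6
```

```bash
python3 -m handwheel '[[0,0,0,0.2,0,0,0],[0,0,0,0.1,0,0,0],[0,0,0,0,0,0,0]]'
python3 -m handwheel '[[0,0,0,0.1,0,0,0],[0,0,0,0,0,0,0]]'
python3 -m handwheel '[[0,0,0,0.1,0,0,0],[0,0,0,0,0,0,0]]'
python3 -m handwheel '[[0,0,0,0.1,0,0,0],[0,0,0,0,0,0,0]]'
```

```text
time: 43.12
tool_pos: [458.4, 278.8, 74.4]
tcp_rot: [179.9, -0.1, 84.3]
ft_force: [-0.1, -0.2, -5.4]
finger_gap: 60.3
grip_force: 93.6
time: 43.28
tool_pos: [458.4, 278.8, 73.4]
tcp_rot: [179.9, -0.1, 84.3]
ft_force: [-0.3, 0.1, -5.2]
finger_gap: 60.8
grip_force: 93.6
time: 43.45
tool_pos: [458.4, 278.8, 72.4]
tcp_rot: [179.9, -0.1, 84.3]
ft_force: [0.1, 0.5, -5.1]
finger_gap: 60.8
grip_force: 93.6
time: 43.62
tool_pos: [458.4, 278.8, 71.3]
tcp_rot: [179.9, -0.1, 84.3]
ft_force: [0.3, 0.0, -5.3]
finger_gap: 60.5
grip_force: 93.6
```

```bash
python3 -m handwheel '[[0,0,0,0.1,0,0,0],[0,0,0,0,0,0,0]]'
python3 -m handwheel '[[0,0,0,0.1,0,0,0],[0,0,0,0,0,0,0]]'
python3 -m handwheel '[[0,0,0,0.1,0,0,0],[0,0,0,0,0,0,0]]'
```

```text
time: 43.78
tool_pos: [458.6, 279.1, 70.9]
tcp_rot: [179.9, -0.1, 84.3]
ft_force: [-1.5, -0.4, -0.7]
finger_gap: 60.6
grip_force: 95.0
time: 43.95
tool_pos: [458.7, 279.4, 70.8]
tcp_rot: [179.9, -0.1, 84.3]
ft_force: [-5.4, 0.4, 6.7]
finger_gap: 60.9
grip_force: 95.6
time: 44.12
tool_pos: [458.8, 279.7, 70.7]
tcp_rot: [179.9, -0.1, 84.3]
ft_force: [-6.6, -0.3, 14.5]
finger_gap: 60.8
grip_force: 96.3
```

On the floor. I'll back the command off, release, retreat upwards, and check.

```bash
python3 -m handwheel '[[0,0,0,-0.2,0,0,0],[0.5,0,0,0,0,0,0],[1,0,0,0,0,0,0],[1,0,0,0,0,0,0],[1,0,0,-2,0,0,0],[1,0,0,-4,0,0,0],[1,0,0,-4,0,0,0],[1,0,0,-4,0,0,0],[1,0,0,-4,0,0,0],[1,-3,0,0,0,0,0],[1,-4,0,0,0,0,0],[1,-4,0,0,0,0,0]]'
python3 -m handwheel '[[1,-4,0,0,0,0,0],[1,-4,0,0,0,0,0],[1,-3,0,0,0,0,0],[1,-2,0,0,0,0,0],[1,0,0,0,0,0,0],[1,0,0,0,0,0,0]]'
python3 - <<'E'
from h import *
st();o=[]
for n,(r0,r1,c0,c1) in dict(scene=(150,270,270,470),top=(140,260,160,360)).items():
  c=snapshot(n); print([(q,L) for q in ('canister','canister_mid','carton','carton_mid','plate_hole') for d in place_of(c,q)[:2] for L in [np.array(d['location'])]])
  o.append(cv2.resize(c['image'][r0:r1,c0:c1,::-1],(496,298),interpolation=cv2.INTER_CUBIC))
cv2.imwrite('pics/end.png',np.vstack(o))
E
```

```text
time: 45.12
tool_pos: [447.7, 168.8, 251.6]
tcp_rot: [179.8, -0.1, 84.5]
ft_force: [1.0, -0.7, 0.0]
finger_gap: 85.4
grip_force: 0.0
time: 45.62
tool_pos: [434.7, 39.1, 250.4]
tcp_rot: [179.9, -0.1, 84.2]
ft_force: [-0.2, 0.2, -0.4]
finger_gap: 85.6
grip_force: 0.0
t 45.62 pos [434.7  39.1 250.4] rot [179.9  -0.1  84.2] F [-0.2  0.2 -0.4] gap 85.6 grip 0.0 j [ -1.7 -19.4 107.4   0.1  91.9   4.2]
[('canister', array([463.2, 278.4,   0.5])), ('canister', array([788.6,  28.1,  31.2])), ('canister_mid', array([458.2, 277.3,  66.1])), ('canister_mid', array([810.6,  85.6,  31.5])), ('carton', array([468.2, 353.2,   6.2])), ('carton_mid', array([469.5, 358.1,  74.3])), ('plate_hole', array([589.7,   3.7,  16.8])), ('plate_hole', array([ 745.2, -237.3,   -1.5]))]
[('canister', array([785.5,  28.7,  28.7])), ('canister', array([461. , 277.6,   3.4])), ('canister_mid', array([459.4, 282. ,  63.3])), ('canister_mid', array([810.4,  83.5,  30. ])), ('carton', array([464.1, 351.9,   6.5])), ('carton_mid', array([462.7, 353.2,  68.4])), ('plate_hole', array([590.6,   3.7,  15.7])), ('plate_hole', array([ 332.7, -172.7,    0.2]))]
```

View pics/end.png

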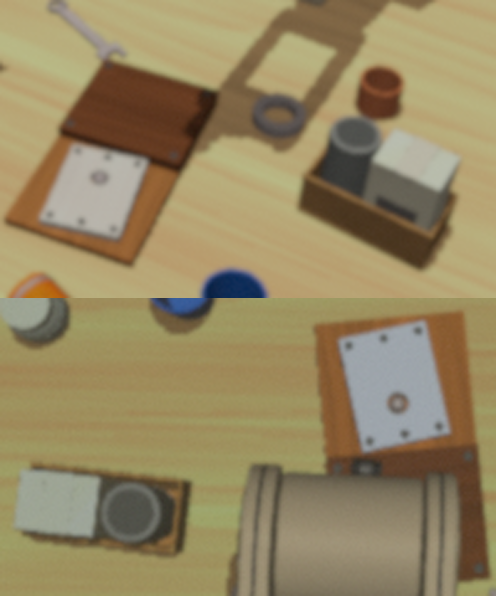

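The plate is home over the dowel (scene crop 99,178). The canister (355,155) and carton (415,180) stand upright side by side in the box, and the robot is clear.

```bash
python3 -c "
from bench import *
print(hand_in())"
```

```text
the job is handed in; nothing more can be done
None
```

The job is handed in at about 46 s of the 72 s allowed: the plate is home over the dowel, the carton and canister stand upright side by side on the box floor, and the robot moved none of the other parts.

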